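# Clamp a bag handle with the edge thumbwheel

## Robot

A 7-joint arm with a two-finger parallel gripper is mounted at the origin on the work surface. World frame = base frame: x ahead of the robot, y to its left, z up, the work surface at z = 0. Lengths are in m, angles in rad, forces in N, time in s.
With the tool pointing down it reaches from about 0.425 to 1.025 m from the base axis. Payload 9.4 kg.
Tool frame: the origin (TCP) lies at the very end of the fingers, on their centre line; the grasp point (between the pads) lies 19 mm behind it (env.tcp_to_grasp is the distance from the TCP to the grasp point, in m); y points along the fingers, x is the direction in which the jaws open and shut, and the axes are right-handed (so a half turn about y gives the same grasp; the last joint's range is limited). The gripper opens to 85 mm and grips with 20 to 120 N. Pads are 22 mm wide; open, the fingers measure 114 mm over their backs; the gripper's body (76 mm by 85 mm) begins 54 mm behind the grasp point. The pads swing forward as they close: fully open they stand 13 mm farther back than shut.
Start: joints at [1.193, 0.599, -0.003, 1.599, 0.002, 0.943, -0.08], TCP at [0.215, -0.692, 0.231] pointing down, gripper open.
Joint ranges: [-2.57, 2.57], [-0.35, 1.97], [-1.29, 1.29], [0.11, 2.56], [-1.05, 4.19], [0.11, 1.86], [-2.63, 2.63]. Speed limits (rad/s): [2.22, 2.22, 3.01, 3.01, 3.14, 3.14, 3.14].

## Interface

Orientations are given as a unit quaternion [w, x, y, z].
In Python, from station import env gives the robot as it stands.
- The arm moves only by the tool drive_tool, never from a script. Its argument "targets" is a list of rows, each an object of numbers: "tx", "ty", "tz": the shift along the tool's x, y, z in units of 30 mm (1.0 is 30 mm); "turn": the turn about the tool's y in units of 6 degrees (1.0 is 6 degrees); "jaw": the opening, from 0 (shut) to 1 (fully open). In form: [{"tx": .., "ty": .., "tz": .., "turn": .., "jaw": ..}, ...]. A call has 1 to 10 rows; each row shifts and turns the commanded pose from where the row before left it, along the tool's axes as they then stand; what a row does not reach is not made up. A row lasts 1/12 s, in which the tool goes at most 41.7 mm and 7.16 degrees, less where a joint would pass 70% of its speed; a pose out of reach is approached as far as the arm can. A call with a number of a shift or a turn outside -1 to 1 is refused whole. A call with a gripper value outside its range is refused whole. The fingers move at their own pace and stop on an object; "force" is the grip in N (left out, the last holds). Time passes only in rows, so rows that do not move let the fingers close. It gives the time, the measured TCP pose, the force and the opening at its end, in the units of the state.
- env.get_state(): the state, without advancing time (a new reading comes with each control period).
- env.get_image(name): name is "side" or "top"; returns (picture, depth): 420x560x3 uint8, red, green, blue; 420x560 float32, m along the optical axis (not along the pixel's ray), 0 where there is no reading.
- env.get_calibration(name): a dict with "camera_matrix" (3x3 intrinsics, pixels), "pose" (4x4, takes a point from camera to world coordinates). Camera axes: x right, y up, looking along -z (the intrinsics and any distortion apply to the point x, -y, -z); pixel columns grow to the right and rows downward; lengths in m; the calibration is good to about 2 mm. A picture is of the moment at which its call begins. get_calibration takes no time and is no camera call.
- env.sign_off(): hands the job in, once; it reports no verdict.
The state is a dict: "clock": time; "qpos": joint angles; "joint_velocities": joint speeds; "joint_torque": joint torques, N m; "position": TCP position; "orientation": TCP orientation; "ft_force": force on the tool from outside, world axes, zero at the start; "wrist_torque": the same for the moment, N m; "gripper_width": opening from 0.0 (shut) to 1.0 (fully open).
Only numpy, scipy, OpenCV 4.12 (cv2) and the standard library are available. Lean on these libraries where they do the work, as an engineer would, in place of code of your own. Each camera call takes 0.05 s, during which the arm holds its last target. There are 200 camera calls.

## Task

Stand the arched wooden bag handle on its foot in the open channel of the bench clamp, foot along the fence and about centred, and let go of it. Then, with a fingertip, roll the small thumbwheel sunk in the clamp's housing towards the fence until the jaw has pushed the foot against the fence and holds it snugly, and take the hand away. Be gentle: bear on the clamp with no more than 12 N, never push the jaw itself, and leave the other things where they are.

Things in the scene. Friction and masses are not known exactly. Their poses are not given: they have to be found in the camera images.
- clamp: Wooden bench clamp on a sprung rubber pad: pressed down it yields after 1 to 3 N, about 1 mm per 4 N, at most 5 mm. Base plate 104 (x) by 184 mm (y), y -108 to 76 mm, 10 mm thick; its top is the channel floor. Origin on its underside, 14 mm above the table; z up; y points from the wheel housing, across the open channel, to the fixed fence (90 mm long in x, top at z 30 mm).
- housing_top (a point): Centre of the flat top (60 by 60 mm, clamp y -90 to -30 mm, z 46 mm) of the clamp's wheel housing; axes as the clamp's. The rim of a steel knurled thumbwheel, 12 mm wide in x, stands about 10 mm proud of a slot in it, too little to pinch.
- wheel_top (a point): Nominal top of the thumbwheel's rim, clamp x 0, y -60, z 56 mm, axes as the clamp's. The wheel is out of true: as it turns, the real top rises and sinks by up to 1.5 mm about this point, so feel for it and keep feeling while rolling. A fingertip slips unless it bears down with some 4 to 8 N; more than 12 N from the fingers on any part of the clamp is too much.
- wheel_axle (a point): Nominal wheel centre; axle along the clamp's x, radius 22 mm. Dragging the wheel's top towards the fence (+y) drives the jaw the same way, 8 mm per radian of wheel (0.36 mm per mm of rim); dragging back opens it. It stays where it is left. About 2 N along the rim turns it freely, up to 3.5 N tightens the jaw.
- fence_face (a point): Foot of the fixed fence's inner face, on the channel floor (clamp x 0, y 50, z 10 mm), axes as the clamp's.
- jaw: Sliding wooden jaw, 84 mm (x) by 14 mm (y), top 28 mm above the clamp's underside; origin at the foot of its face that looks to the fence, axes as the clamp's. It starts 40 to 48 mm from the fence and can go to within 5 mm of it. Moved by the wheel only: do not push it.
- handle: Wooden bag handle, standing, 110 to 225 g: foot bar 110 mm (x) by 24 mm (y) by 18 mm tall; on it an arch in the x-z plane: posts at x +-43 mm, straight crown bar 56 mm long in x, 14 by 14 mm in section, its middle 77 mm above the underside (top 84 mm). Origin: centre of the underside, z up. Same either way round.
- hoop: Bystander: wooden hoop lying flat, 110 mm across, 12 mm thick. Origin under its centre.
- glue: Bystander: white bottle 40 mm across, 95 mm tall.
- mallet: Bystander: wooden hammer lying flat.
- awl: Bystander: wooden-handled awl lying flat, 160 mm.
- pot: Bystander: white ceramic cup, 68 mm across, 75 mm tall.
- mould: Bystander: pale wooden block, 90 by 60 by 50 mm.
Things that resemble listed ones, but are neither listed nor needed, are in the scene too. Leave any green or white look-alike of the handle alone.

How it is judged:
By the outcome, as a careful person would: the job done as asked, in the order asked, and still so for the second after the job is handed in, with the robot touching nothing.
It also fails if it takes over 72 s, if anything falls off the work surface, if the arm or the gripper's body presses on something with over 40 N, if the wrist force passes 120 N, or if a joint passes its speed limit or range.

## Working session

There is one attempt and no reset: what is moved stays moved. The work goes in short steps, Python scripts to look and compute and a tool call to move; the robot and the scene stay as the last step left them, time stands still between calls to the robot, and variables do not carry over. Pictures are saved under pics/ and viewed, about 8 in all and at most 12, crops included, and the job is handed in when it is done.

Besides the shell and the picture viewer there is one more tool, called after "Request:" as name([rows], argument=value, ...), one row to a line, values as JSON. drive_tool: Moves the arm, as the interface text tells. Its arguments: {"type":"object","properties":{"targets":{"type":"array"},"force":{"type":"number"}},"required":["targets"]}

```bash
mkdir -p pics; ls; python3 - <<'E'
from station import env
import cv2,numpy as np
s=env.get_state()
for k,v in s.items(): print(k,np.round(v,3))
print(env.tcp_to_grasp)
for n in("top","side"):
    im,d=env.get_image(n); cv2.imwrite(f"pics/{n}0.png",im[:,:,::-1]); np.savez(f"pics/{n}0.npz",im=im,d=d)
    c=env.get_calibration(n); print(n,c)
E
```

```text
pics
clock 0.0
qpos [ 1.193  0.6   -0.003  1.6    0.002  0.943 -0.08 ]
joint_velocities [ 0.    -0.    -0.     0.    -0.     0.001  0.002]
joint_torque [ 2.0000e-03 -7.7647e+01  1.5660e+00 -2.5801e+01  1.2000e-02  9.0000e-03
  0.0000e+00]
position [ 0.215 -0.692  0.23 ]
orientation [ 0.57  -0.569  0.42  -0.419]
ft_force [-0.372 -0.044  0.729]
wrist_torque [ 0.012 -0.035  0.004]
gripper_width 1.0
0.0187
top {'camera_matrix': array([[394.3774753 ,   0.        , 277.20403208],
       [  0.        , 394.3774753 , 207.46539199],
       [  0.        ,   0.        ,   1.        ]]), 'pose': array([[ 0.00484316,  0.99014686, -0.13994908,  0.37430263],
       [-0.99994413,  0.00611026,  0.00862571, -0.00356308],
       [ 0.00939584,  0.13989948,  0.99012113,  1.18077682],
       [ 0.        ,  0.        ,  0.        ,  1.        ]])}
side {'camera_matrix': array([[453.90634228,   0.        , 284.23851682],
       [  0.        , 453.90634228, 212.11411179],
       [  0.        ,   0.        ,   1.        ]]), 'pose': array([[-0.86207822,  0.31646002, -0.39582091,  0.02761134],
       [-0.50677324, -0.5405192 ,  0.67158013,  0.81799474],
       [-0.00142054,  0.77954605,  0.6263433 ,  0.83923151],
       [ 0.        ,  0.        ,  0.        ,  1.        ]])}
```

View pics/top0.png

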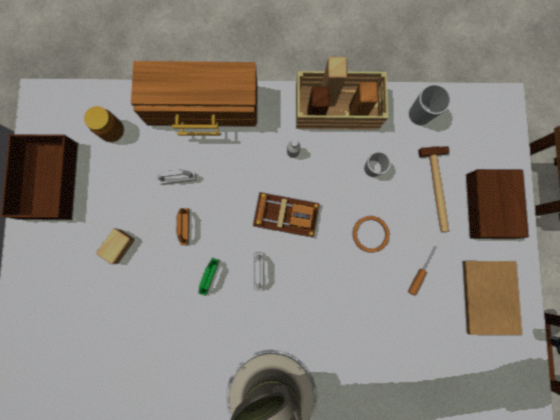

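View pics/side0.png

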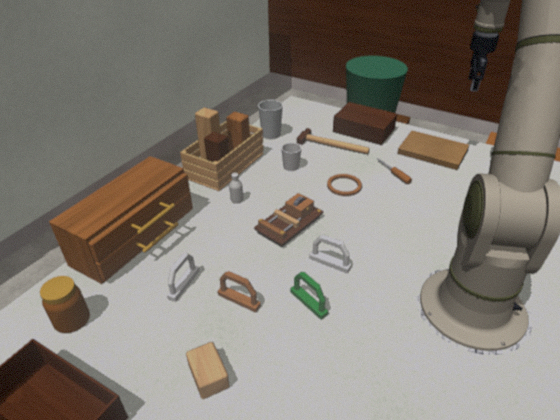

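Top view: the clamp is at (287,214), with the fence left, the jaw at about 283 and the housing right at about 302. Handle candidates are wooden (183,226), green (209,276), white (260,270) and white/grey (177,176). I choose the wooden one at (183,226), which is at (240,290) in the side view. I'll check it in a close crop and measure.

```bash
cat > h.py <<'E'
import numpy as np,cv2
from station import env
def cal(n):
    c=env.get_calibration(n); return c["camera_matrix"],c["pose"]
def ray(n,u,v):
    K,T=cal(n); d=np.array([(u-K[0,2])/K[0,0],-(v-K[1,2])/K[1,1],-1.]); return T[:3,3],T[:3,:3]@d
def onplane(n,u,v,z):
    o,d=ray(n,u,v); return o+d*(z-o[2])/d[2]
def cloud(n,d):
    K,T=cal(n); v,u=np.mgrid[:d.shape[0],:d.shape[1]]
    P=np.stack([(u-K[0,2])/K[0,0]*d,-(v-K[1,2])/K[1,1]*d,-d],-1); return P@T[:3,:3].T+T[:3,3]
def proj(n,p):
    K,T=cal(n); q=T[:3,:3].T@(np.array(p)-T[:3,3]); return K[0,2]+K[0,0]*q[0]/-q[2],K[1,2]-K[1,1]*q[1]/-q[2]
E
python3 - <<'E'
from h import *
t=np.load("pics/top0.npz");s=np.load("pics/side0.npz")
a=cv2.resize(t['im'][190:262,160:330],None,fx=4.7,fy=4.7,interpolation=2)[:,:800]
c1=cv2.resize(s['im'][185:247,250:330],(400,310),interpolation=2);c2=cv2.resize(s['im'][260:322,205:285],(400,310)[:2],interpolation=2)
b=np.hstack([c1,c2])[:260]
img=np.vstack([a[:338,:799],np.hstack([c1,c2])[:262,:799]]);cv2.imwrite("pics/crop1.png",img[:,:,::-1])
for n,D,box in(("top",t,[(205,248,168,200),(185,240,248,325)]),("side",s,[(265,315,212,270),(185,247,250,330)])):
    P=cloud(n,D['d'])
    for r0,r1,c0,c1 in box:
        Q=P[r0:r1,c0:c1].reshape(-1,3);I=D['im'][r0:r1,c0:c1].reshape(-1,3).astype(int)
        m=(Q[:,2]>.01)&(I[:,0]-I[:,2]>25)
        q=Q[m]; rr=cv2.minAreaRect(q[:,:2].astype(np.float32)*1000)
        print(n,m.sum(),np.round(rr,1) if 0 else rr,np.round(np.percentile(q[:,2],[2,50,98]),3))
E
```

```text
top 404 ((481.841552734375, 257.93359375), (21.573867797851562, 107.28764343261719), 87.19139099121094) [0.013 0.025 0.086]
top 1873 ((470.3101806640625, -30.891921997070312), (181.5160369873047, 198.77407836914062), 79.45852661132812) [0.019 0.025 0.063]
side 686 ((248.8345489501953, 511.46221923828125), (92.39599609375, 750.380126953125), 42.83745574951172) [0.012 0.02  0.084]
side 1358 ((352.51953125, 318.281005859375), (195.56494140625, 1175.9549560546875), 23.58942413330078) [0.019 0.033 0.06 ]
```

View pics/crop1.png

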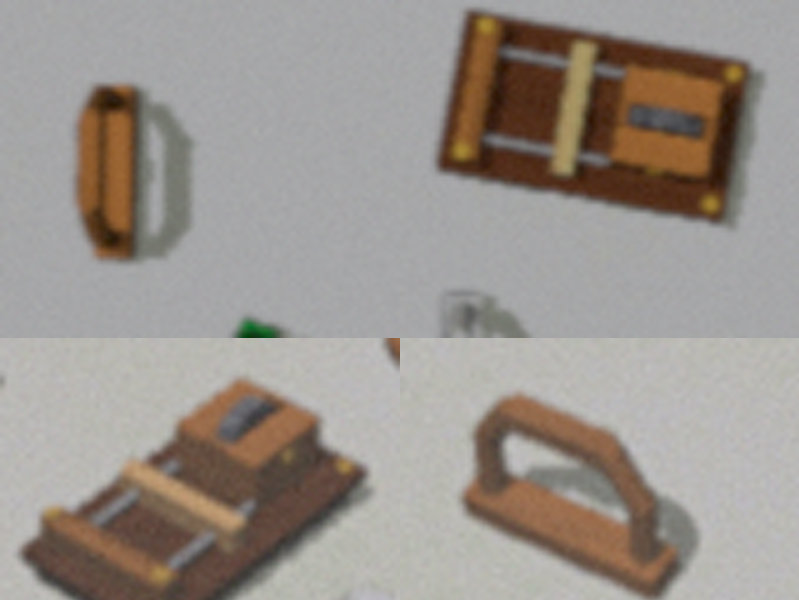

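The crop confirms it: the brown arch handle stands with its foot along world x. The clamp has its fence at left and its housing and wheel at right. Next I'll measure precisely.

```bash
python3 - <<'E'
from h import *
t=np.load("pics/top0.npz");im=t['im'].astype(int);d=t['d'];P=cloud("top",d)
red=(im[:,:,0]-im[:,:,2]>25)
def rect(box,z):
    r0,r1,c0,c1=box;m=np.zeros(red.shape,np.uint8);m[r0:r1,c0:c1]=red[r0:r1,c0:c1]
    n,l,st,_=cv2.connectedComponentsWithStats(m);k=1+np.argmax(st[1:,4]);vu=np.argwhere(l==k)
    # pixel corners
    pts=np.array([onplane("top",u,v,z)[:2] for v,u in vu],np.float32)*1000
    return l==k,cv2.minAreaRect(pts),pts
for nm,box,z in(("clamp",(185,240,245,325),.024),("handle foot",(203,250,168,200),.018)):
    M,r,_=rect(box,z);print(nm,r)
    q=P[M]
    for lo,hi in((.012,.022),(.02,.03),(.036,.05),(.055,.066),(.07,.095)):
        s=q[(q[:,2]>lo)&(q[:,2]<hi)]
        if len(s)>15: print("  z",lo,hi,len(s),cv2.minAreaRect((s[:,:2]*1000).astype(np.float32)),np.round(s.mean(0)*1000,1))
# jaw: pale yellow
I=t['im'];hsv=cv2.cvtColor(I,cv2.COLOR_RGB2HSV)
for (u,v) in((283,214),(262,210),(302,215),(182,226),(180,226)): print(u,v,hsv[v,u],np.round(P[v,u]*1000))
m=(hsv[:,:,0]>16)&(hsv[:,:,0]<30)&(hsv[:,:,1]>70)&(hsv[:,:,2]>130);m[:185]=0;m[240:]=0;m[:,:270]=0;m[:,297:]=0
vu=np.argwhere(m);pts=np.array([onplane("top",u,v,.042)[:2] for v,u in vu],np.float32)*1000;print("jaw",len(vu),cv2.minAreaRect(pts),pts.mean(0))
g=(np.abs(hsv[:,:,1].astype(int))<60)&(hsv[:,:,2]<110);g[:206]=0;g[226:]=0;g[:,:290]=0;g[:,312:]=0
vu=np.argwhere(g);pts=np.array([onplane("top",u,v,.066)[:2] for v,u in vu],np.float32)*1000;print("wheel",len(vu),cv2.minAreaRect(pts),pts.mean(0))
# handle in side view
s=np.load("pics/side0.npz");ims=s['im'].astype(int);Q=cloud("side",s['d'])
k=(ims[:,:,0]-ims[:,:,2]>25);k[:265]=0;k[315:]=0;k[:,:212]=0;k[:,270:]=0
q=Q[k];q=q[(q[:,2]>.072)&(q[:,2]<.1)];print("side crown",len(q),cv2.minAreaRect((q[:,:2]*1000).astype(np.float32)),q.mean(0))
E
```

```text
clamp ((517.88037109375, -39.65814971923828), (181.12643432617188, 101.72259521484375), 79.59925079345703)
  z 0.012 0.022 309 ((518.3413696289062, -39.979248046875), (180.90670776367188, 101.09020233154297), 79.70463562011719) [514.5 -33.8  20.7]
  z 0.02 0.03 1088 ((518.0118408203125, -39.76886749267578), (181.5173797607422, 101.7324447631836), 79.45709991455078) [515.5 -36.8  23.6]
  z 0.036 0.05 322 ((519.6193237304688, -35.520233154296875), (154.41038513183594, 90.04842376708984), 79.86691284179688) [524.5   1.8  42.4]
  z 0.055 0.066 351 ((510.3912353515625, -83.61853790283203), (59.31494903564453, 59.6993293762207), 79.95892333984375) [509.7 -83.9  59.5]
handle foot ((481.7414245605469, 267.098876953125), (107.0265884399414, 35.44770812988281), 2.0863349437713623)
  z 0.012 0.022 192 ((481.7424621582031, 257.3294982910156), (21.527633666992188, 107.40960693359375), 86.51704406738281) [480.2 257.4  17.3]
  z 0.02 0.03 34 ((480.01019287109375, 258.878173828125), (97.5710220336914, 15.006717681884766), 2.0885510444641113) [475.5 257.3  22.6]
  z 0.055 0.066 20 ((481.3670654296875, 259.2745056152344), (97.44432067871094, 9.605752944946289), 0.6701493263244629) [476.7 258.5  59.9]
  z 0.07 0.095 150 ((482.5662536621094, 260.4883728027344), (15.277189254760742, 79.37760162353516), 88.5303726196289) [481.4 260.   80.9]
283 214 [ 22 100 138] [516. -30.  40.]
262 210 [ 14 167 125] [527.  31.  46.]
302 215 [110   9  89] [510. -84.  70.]
182 226 [ 14 169 118] [482. 267.  16.]
180 226 [ 14 178 126] [476. 258.  82.]
jaw 124 ((520.7182006835938, -26.190998077392578), (12.866950035095215, 81.69727325439453), 79.61250305175781) [521.1494   -26.284399]
wheel 56 ((514.8515625, -72.19070434570312), (60.05113983154297, 18.34832763671875), 60.663909912109375) [511.3274  -80.15167]
side crown 190 ((479.14337158203125, 262.0730895996094), (70.50574493408203, 16.349411010742188), 0.3422223925590515) [0.4778394  0.26455363 0.08007444]
```

```bash
cat >> h.py <<'E'
from scipy.spatial.transform import Rotation as Ro
def pose():
    s=env.get_state(); w,x,y,z=s['orientation']; return np.array(s['position']),Ro.from_quat([x,y,z,w]),s
def togo(p,xdir=None):
    """shift in row units in present tool axes; turn units to bring tool x to heading xdir (deg)"""
    q,R,s=pose(); d=R.inv().apply(np.array(p)-q)/.03
    h=np.degrees(np.arctan2(*R.apply([1,0,0])[[1,0]]))
    print("clock %.2f pos %s xhead %.1f width %.3f F %s"%(s['clock'],np.round(q*1000,1),h,s['gripper_width'],np.round(s['ft_force'],1)),"togo units",np.round(d,2), "tilt",np.round(R.apply([0,1,0]),3))
    if xdir is not None: print("turn about +z deg",((xdir-h+90)%180)-90,"(tool y down: units = -deg/6)")
E
python3 -c "
from h import *
togo([.48,.26,.231],90)
print(np.round(pose()[1].as_matrix(),2))"
```

```text
clock 0.10 pos [ 214.7 -692.1  230.5] xhead -72.8 width 0.996 F [ 0.7 -0.8 -0.4] togo units [-2.769e+01  2.000e-02  1.785e+01] tilt [-0.001  0.001 -1.   ]
turn about +z deg -17.238253545567773 (tool y down: units = -deg/6)
[[ 0.3  -0.    0.96]
 [-0.96  0.    0.3 ]
 [-0.   -1.   -0.  ]]
```

Request:
drive_tool([
  {"turn":0.96},
  {"turn":0.96,"tz":0.5},
  {"turn":0.96,"tz":1},
  {"tz":1,"tx":-0.5},
  {"tz":1,"tx":-1},
  {"tz":1,"tx":-1},
  {"tz":1,"tx":-1},
  {"tz":1,"tx":-1},
  {"tz":1,"tx":-1},
  {"tz":1,"tx":-1},
])

```text
schema error: expected keys tx, ty, tz, turn, jaw
```

Request:
drive_tool([
  {"tx":-1},
  {"tx":-1},
  {"tx":-1},
  {"tx":-1},
  {"tx":-1},
  {"tx":-1},
  {"tx":-1},
  {"tx":-1},
  {"tx":-1},
  {"tx":-1},
])

```text
schema error: expected keys tx, ty, tz, turn, jaw
```

Request:
drive_tool([
  {"tx":-1},
  {"tx":-1},
  {"tx":-1},
  {"tx":-1},
  {"tx":-1},
  {"tx":-1},
  {"tx":-1},
  {"tx":-1},
  {"tx":-1},
  {"tx":-0.5},
])

```text
schema error: expected keys tx, ty, tz, turn, jaw
```

```bash
python3 -c "
from h import *
togo([.481,.26,.13],90);print(np.round(pose()[2]['qpos'],2))"
```

```text
clock 0.10 pos [ 214.7 -692.1  230.5] xhead -72.8 width 0.996 F [ 0.7 -0.8 -0.4] togo units [-27.67   3.38  17.88] tilt [-0.001  0.001 -1.   ]
turn about +z deg -17.238253545567773 (tool y down: units = -deg/6)
[ 1.19  0.6  -0.    1.6   0.    0.94 -0.08]
```

All five keys are needed in every row.

Request:
drive_tool([
  {"tx":0,"ty":0,"tz":0,"turn":0.96,"jaw":1},
  {"tx":0,"ty":0,"tz":0.5,"turn":0.96,"jaw":1},
  {"tx":0,"ty":0,"tz":1,"turn":0.96,"jaw":1},
  {"tx":-0.5,"ty":0,"tz":1,"turn":0,"jaw":1},
  {"tx":-1,"ty":0,"tz":1,"turn":0,"jaw":1},
  {"tx":-1,"ty":0,"tz":1,"turn":0,"jaw":1},
  {"tx":-1,"ty":0,"tz":1,"turn":0,"jaw":1},
  {"tx":-1,"ty":0,"tz":1,"turn":0,"jaw":1},
  {"tx":-1,"ty":0,"tz":1,"turn":0,"jaw":1},
  {"tx":-1,"ty":0,"tz":1,"turn":0,"jaw":1},
])

```text
clock: 0.93
position: [0.4673, -0.4931, 0.2309]
orientation: [0.5, -0.5, 0.5, -0.5]
ft_force: [0.8, -0.5, -0.4]
gripper_width: 0.998
```

```bash
python3 -c "
from h import *
togo([.481,.26,.13],90);print(np.round(pose()[2]['qpos'],2))"
```

```text
clock 0.93 pos [ 467.3 -493.1  230.9] xhead -90.1 width 0.998 F [ 0.8 -0.5 -0.4] togo units [-25.1    3.38   0.44] tilt [-0.  0. -1.]
turn about +z deg 0.05025782358939068 (tool y down: units = -deg/6)
[ 0.68  0.54  0.08  1.72 -0.05  0.88 -0.79]
```

Request:
drive_tool([
  {"tx":-1,"ty":0,"tz":0,"turn":0,"jaw":1},
  {"tx":-1,"ty":0,"tz":0,"turn":0,"jaw":1},
  {"tx":-1,"ty":0,"tz":0,"turn":0,"jaw":1},
  {"tx":-1,"ty":0,"tz":0,"turn":0,"jaw":1},
  {"tx":-1,"ty":0,"tz":0,"turn":0,"jaw":1},
  {"tx":-1,"ty":0,"tz":0,"turn":0,"jaw":1},
  {"tx":-1,"ty":0,"tz":0,"turn":0,"jaw":1},
  {"tx":-1,"ty":0,"tz":0,"turn":0,"jaw":1},
  {"tx":-1,"ty":0,"tz":0,"turn":0,"jaw":1},
  {"tx":-1,"ty":0,"tz":0,"turn":0,"jaw":1},
])

```text
clock: 1.77
position: [0.4661, -0.1934, 0.2311]
orientation: [0.5, -0.5, 0.5, -0.5]
ft_force: [0.0, -0.3, -0.8]
gripper_width: 1.0
```

Request:
drive_tool([
  {"tx":-1,"ty":0,"tz":0,"turn":0,"jaw":1},
  {"tx":-1,"ty":0,"tz":0,"turn":0,"jaw":1},
  {"tx":-1,"ty":0,"tz":0,"turn":0,"jaw":1},
  {"tx":-1,"ty":0,"tz":0,"turn":0,"jaw":1},
  {"tx":-1,"ty":0,"tz":0,"turn":0,"jaw":1},
  {"tx":-1,"ty":0,"tz":0,"turn":0,"jaw":1},
  {"tx":-1,"ty":0,"tz":0,"turn":0,"jaw":1},
  {"tx":-1,"ty":0,"tz":0,"turn":0,"jaw":1},
  {"tx":-1,"ty":0,"tz":0,"turn":0,"jaw":1},
  {"tx":-1,"ty":0,"tz":0,"turn":0,"jaw":1},
])

```text
clock: 2.6
position: [0.4663, 0.1066, 0.2312]
orientation: [0.5, -0.5, 0.5, -0.5]
ft_force: [0.6, 0.2, -0.1]
gripper_width: 0.998
```

Request:
drive_tool([
  {"tx":-1,"ty":0,"tz":0,"turn":0,"jaw":1},
  {"tx":-1,"ty":0,"tz":0,"turn":0,"jaw":1},
  {"tx":-1,"ty":0,"tz":0,"turn":0,"jaw":1},
  {"tx":-1,"ty":0.5,"tz":0,"turn":0,"jaw":1},
  {"tx":-0.5,"ty":1,"tz":0,"turn":0,"jaw":1},
  {"tx":0,"ty":1,"tz":0,"turn":0,"jaw":1},
  {"tx":0,"ty":0,"tz":0,"turn":0,"jaw":1},
  {"tx":0,"ty":0,"tz":0,"turn":0,"jaw":1},
])

```text
clock: 3.27
position: [0.4659, 0.2394, 0.1553]
orientation: [-0.498, 0.501, -0.5, 0.5]
ft_force: [-0.1, -1.0, 0.6]
gripper_width: 0.999
```

```bash
python3 - <<'E'
from h import *
togo([.481,.26,.06],90)
a,_=env.get_image("top");b,_=env.get_image("side")
c=np.hstack([cv2.resize(a[190:265,145:220],(400,400),interpolation=2),cv2.resize(b[225:325,190:290],(400,400),interpolation=2)]);cv2.imwrite("pics/g1.png",c[:,:,::-1])
E
```

```text
clock 3.27 pos [465.9 239.4 155.3] xhead -90.0 width 0.999 F [-0.1 -1.   0.6] togo units [-0.69  3.17  0.52] tilt [-0.003 -0.002 -1.   ]
turn about +z deg 0.031540828903075635 (tool y down: units = -deg/6)
```

View pics/g1.png

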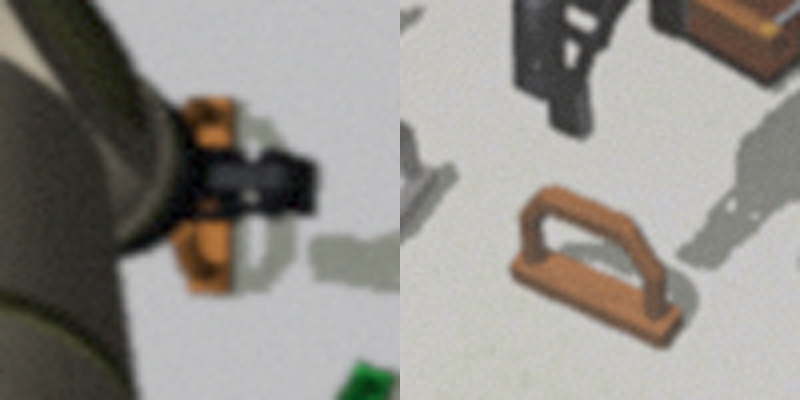

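Over the arch with the fingers astride it. Shift, descend and close gently.

Request:
drive_tool([
  {"tx":-0.7,"ty":0.2,"tz":0.5,"turn":0,"jaw":1},
  {"tx":0,"ty":0.6,"tz":0,"turn":0,"jaw":1},
  {"tx":0,"ty":0.6,"tz":0,"turn":0,"jaw":1},
  {"tx":0,"ty":0.6,"tz":0,"turn":0,"jaw":1},
  {"tx":0,"ty":0.6,"tz":0,"turn":0,"jaw":0.7},
  {"tx":0,"ty":0.55,"tz":0,"turn":0,"jaw":0.5},
  {"tx":0,"ty":0,"tz":0,"turn":0,"jaw":0.4},
  {"tx":0,"ty":0,"tz":0,"turn":0,"jaw":0.3},
], force=30)

```text
clock: 4.03
position: [0.4825, 0.2607, 0.0628]
orientation: [-0.5, 0.499, -0.5, 0.501]
ft_force: [-0.1, -0.5, -0.2]
gripper_width: 0.453
```

Request:
drive_tool([
  {"tx":0,"ty":0,"tz":0,"turn":0,"jaw":0.25},
  {"tx":0,"ty":0,"tz":0,"turn":0,"jaw":0.2},
  {"tx":0,"ty":0,"tz":0,"turn":0,"jaw":0.15},
  {"tx":0,"ty":0,"tz":0,"turn":0,"jaw":0.1},
  {"tx":0,"ty":0,"tz":0,"turn":0,"jaw":0},
  {"tx":0,"ty":0,"tz":0,"turn":0,"jaw":0},
  {"tx":0,"ty":0,"tz":0,"turn":0,"jaw":0},
  {"tx":0,"ty":0,"tz":0,"turn":0,"jaw":0},
])

```text
clock: 4.7
position: [0.4827, 0.2616, 0.0634]
orientation: [0.501, -0.499, 0.5, -0.5]
ft_force: [-0.9, -0.1, 7.4]
gripper_width: 0.155
```

```bash
python3 - <<'E'
from h import *
togo([.481,.26,.06],90)
a,_=env.get_image("top");b,_=env.get_image("side")
c=np.hstack([cv2.resize(a[190:265,145:220],(400,400),interpolation=2),cv2.resize(b[225:325,190:290],(400,400),interpolation=2)]);cv2.imwrite("pics/g2.png",c[:,:,::-1])
E
```

```text
clock 4.70 pos [482.7 261.6  63.4] xhead -90.0 width 0.155 F [-0.9 -0.1  7.4] togo units [ 0.05  0.11 -0.06] tilt [ 0.002  0.001 -1.   ]
turn about +z deg 0.031227684729913108 (tool y down: units = -deg/6)
```

View pics/g2.png

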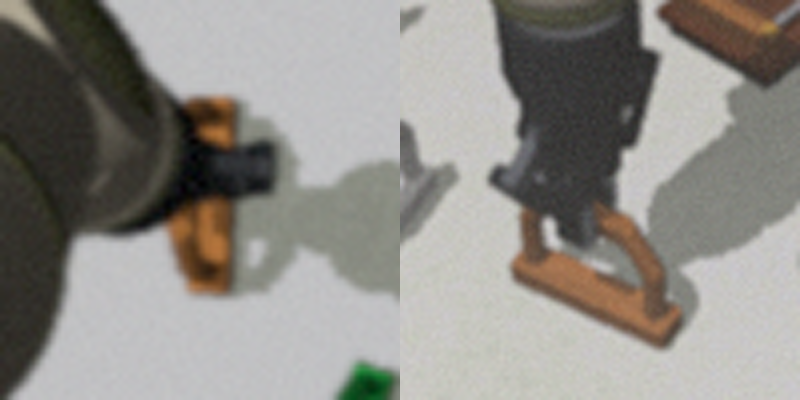

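Gripped on the crown, width 0.155 (13 mm). Lift and measure the handle in the hand.

Request:
drive_tool([
  {"tx":0,"ty":-0.3,"tz":0,"turn":0,"jaw":0},
  {"tx":0,"ty":-0.7,"tz":0,"turn":0,"jaw":0},
  {"tx":0,"ty":-1,"tz":0,"turn":0,"jaw":0},
  {"tx":0,"ty":-1,"tz":0,"turn":0,"jaw":0},
  {"tx":0.5,"ty":-0.5,"tz":0.2,"turn":0.5,"jaw":0},
  {"tx":1,"ty":0,"tz":0.2,"turn":0.6,"jaw":0},
  {"tx":1,"ty":0,"tz":0.2,"turn":0.6,"jaw":0},
  {"tx":1,"ty":0,"tz":0,"turn":0,"jaw":0},
  {"tx":1,"ty":0,"tz":0,"turn":0,"jaw":0},
  {"tx":1,"ty":0,"tz":0,"turn":0,"jaw":0},
])

```text
clock: 5.63
position: [0.4782, 0.0955, 0.1677]
orientation: [-0.454, 0.453, -0.543, 0.543]
ft_force: [0.9, -0.2, -1.9]
gripper_width: 0.155
```

Request:
drive_tool([
  {"tx":0.8,"ty":0,"tz":0,"turn":0,"jaw":0},
  {"tx":0,"ty":0,"tz":0,"turn":0,"jaw":0},
  {"tx":0,"ty":0,"tz":0,"turn":0,"jaw":0},
  {"tx":0,"ty":0,"tz":0,"turn":0,"jaw":0},
])

```text
clock: 5.97
position: [0.4748, 0.0737, 0.1675]
orientation: [-0.454, 0.453, -0.543, 0.543]
ft_force: [0.3, 1.4, -0.7]
gripper_width: 0.156
```

```bash
python3 - <<'E'
from h import *
togo([.5264,.0065,.1],-100.3)
a,da=env.get_image("top");b,db=env.get_image("side")
np.savez("pics/l.npz",a=a,b=b,da=da,db=db)
p=pose()[0];u,v=map(int,proj("top",p));x,y=map(int,proj("side",p));print(u,v,x,y)
c=np.hstack([cv2.resize(a[v-50:v+50,u-50:u+50],(400,400),interpolation=2),cv2.resize(b[y-50:y+70,x-60:x+60],(400,400),interpolation=2)]);cv2.imwrite("pics/l1.png",c[:,:,::-1])
E
```

```text
clock 5.97 pos [474.8  73.7 167.5] xhead -100.3 width 0.156 F [ 0.3  1.4 -0.7] togo units [1.9  2.25 2.09] tilt [ 0.001  0.001 -1.   ]
turn about +z deg -0.04970151412423718 (tool y down: units = -deg/6)
243 223 281 204
```

View pics/l1.png

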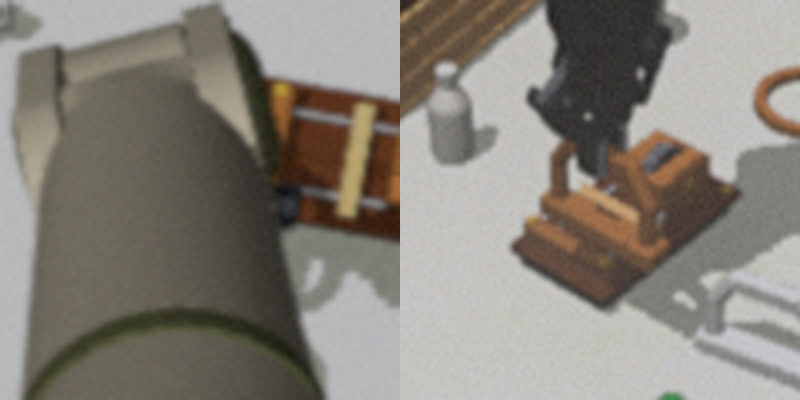

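```bash
python3 - <<'E'
from h import *
D=np.load("pics/l.npz");b=D['b'].astype(int);P=cloud("side",D['db'])
p,R,_=pose();m=(b[:,:,0]-b[:,:,2]>25)&(D['db']>0)
q=R.inv().apply((P-p).reshape(-1,3)).reshape(P.shape)*1000  # tool frame
m&=(np.abs(q[:,:,0])<40)&(np.abs(q[:,:,2])<90)
for lo,hi,nm in((43,66,"foot"),(46,60,"foot mid"),(-35,-8,"crown")):
    k=q[m&(q[:,:,1]>lo)&(q[:,:,1]<hi)]
    if len(k)>5:
        print(nm,len(k),"z",np.round(np.percentile(k[:,2],[0,2,50,98,100]),1),"x",np.round(np.percentile(k[:,0],[2,50,98]),1),"y",np.round(np.percentile(k[:,1],[1,50,99]),1))
        s=np.polyfit(k[:,2],k[:,0],1);t=np.polyfit(k[:,2],k[:,1],1);print("  slope x/z deg",np.degrees(np.arctan(s[0])),"y/z",np.degrees(np.arctan(t[0])))
E
```

```text
foot 382 z [-58.  -56.   -4.6  48.4  51.4] x [-13.9  -8.8   9.7] y [43.8 48.3 63. ]
  slope x/z deg -0.7729997393300588 y/z 0.131752913153271
foot mid 296 z [-58.  -56.1  -5.   48.5  51.4] x [-14.  -9.  10.] y [46.1 48.8 59.4]
  slope x/z deg -0.9326425621466174 y/z 0.02195126240265378
crown 89 z [-41.4 -38.3 -21.7  30.2  32.9] x [-8.2 -3.5  7.6] y [-21.7 -16.3  -8.4]
  slope x/z deg -3.203018693085094 y/z 2.5977239009675253
```

Request:
drive_tool([
  {"tx":0.5,"ty":0,"tz":0.6,"turn":0,"jaw":0},
  {"tx":0.7,"ty":0,"tz":0.8,"turn":0,"jaw":0},
  {"tx":0.7,"ty":0,"tz":0.8,"turn":0,"jaw":0},
  {"tx":0,"ty":0.3,"tz":0,"turn":0,"jaw":0},
  {"tx":0,"ty":0.5,"tz":0,"turn":0,"jaw":0},
  {"tx":0,"ty":0.5,"tz":0,"turn":0,"jaw":0},
  {"tx":0,"ty":0,"tz":0,"turn":0,"jaw":0},
  {"tx":0,"ty":0,"tz":0,"turn":0,"jaw":0},
  {"tx":0,"ty":0,"tz":0,"turn":0,"jaw":0},
])

```text
clock: 6.82
position: [0.5295, 0.0061, 0.1282]
orientation: [0.454, -0.454, 0.542, -0.542]
ft_force: [-0.0, 0.3, -1.3]
gripper_width: 0.158
```

```bash
python3 - <<'E'
from h import *
togo([.5298,.0059,.0874],-100.3)
b,db=env.get_image("side");x,y=map(int,proj("side",[.525,0,.05]));print(x,y)
cv2.imwrite("pics/d1.png",cv2.resize(b[y-50:y+50,x-60:x+60],(720,600),interpolation=2)[:,:,::-1])
E
```

```text
clock 6.82 pos [529.5   6.1 128.2] xhead -100.2 width 0.158 F [-0.   0.3 -1.3] togo units [0.01 1.36 0.01] tilt [ 0.  0. -1.]
turn about +z deg -0.11966494967482788 (tool y down: units = -deg/6)
279 217
```

View pics/d1.png

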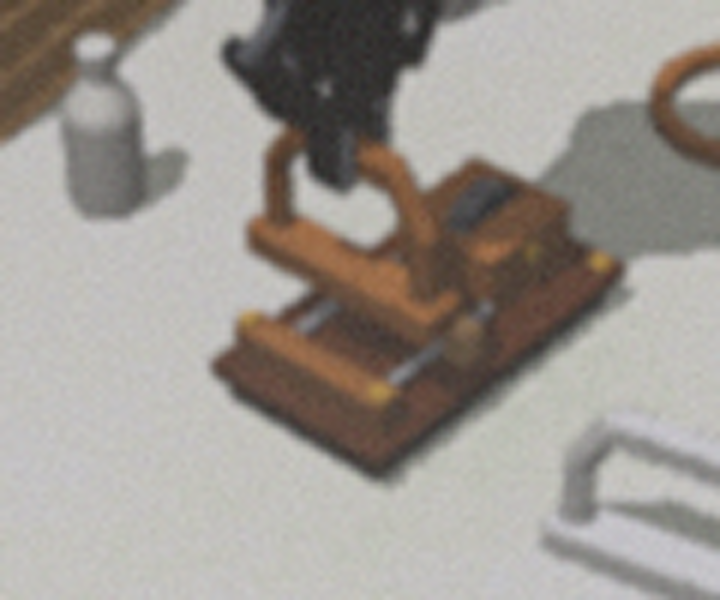

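Foot hovers over the channel, parallel to the fence and clear of the jaw. Descend slowly while watching the force.

Request:
drive_tool([
  {"tx":0,"ty":0.3,"tz":0,"turn":0,"jaw":0},
  {"tx":0,"ty":0.3,"tz":0,"turn":0,"jaw":0},
  {"tx":0,"ty":0.2,"tz":0,"turn":0,"jaw":0},
  {"tx":0,"ty":0.1,"tz":0,"turn":0,"jaw":0},
  {"tx":0,"ty":0.1,"tz":0,"turn":0,"jaw":0},
  {"tx":0,"ty":0,"tz":0,"turn":0,"jaw":0},
  {"tx":0,"ty":0,"tz":0,"turn":0,"jaw":0},
  {"tx":0,"ty":0,"tz":0,"turn":0,"jaw":0},
])

```text
clock: 7.53
position: [0.5294, 0.0053, 0.0979]
orientation: [-0.453, 0.453, -0.543, 0.543]
ft_force: [0.6, 0.5, -1.7]
gripper_width: 0.156
```

Request:
drive_tool([
  {"tx":0,"ty":0.1,"tz":0,"turn":0,"jaw":0},
  {"tx":0,"ty":0.1,"tz":0,"turn":0,"jaw":0},
  {"tx":0,"ty":0.07,"tz":0,"turn":0,"jaw":0},
  {"tx":0,"ty":0,"tz":0,"turn":0,"jaw":0},
  {"tx":0,"ty":0,"tz":0,"turn":0,"jaw":0},
])

```text
clock: 7.95
position: [0.5292, 0.0053, 0.0895]
orientation: [0.453, -0.453, 0.543, -0.543]
ft_force: [-0.5, -0.4, -2.2]
gripper_width: 0.158
```

Request:
drive_tool([
  {"tx":0,"ty":0.05,"tz":0,"turn":0,"jaw":0},
  {"tx":0,"ty":0,"tz":0,"turn":0,"jaw":0},
  {"tx":0,"ty":0,"tz":0,"turn":0,"jaw":0},
])

```text
clock: 8.2
position: [0.5292, 0.0053, 0.0881]
orientation: [0.453, -0.453, 0.543, -0.543]
ft_force: [0.0, -0.3, -1.5]
gripper_width: 0.158
```

Request:
drive_tool([
  {"tx":0,"ty":0.05,"tz":0,"turn":0,"jaw":0},
  {"tx":0,"ty":0,"tz":0,"turn":0,"jaw":0},
  {"tx":0,"ty":0,"tz":0,"turn":0,"jaw":0},
])

```text
clock: 8.45
position: [0.5294, 0.0054, 0.0869]
orientation: [-0.453, 0.453, -0.543, 0.543]
ft_force: [-0.5, -0.3, 4.0]
gripper_width: 0.154
```

Contact with about 5 N, on the channel floor as expected. Release.

Request:
drive_tool([
  {"tx":0,"ty":-0.02,"tz":0,"turn":0,"jaw":0.16},
  {"tx":0,"ty":0,"tz":0,"turn":0,"jaw":0.2},
  {"tx":0,"ty":0,"tz":0,"turn":0,"jaw":0.3},
  {"tx":0,"ty":0,"tz":0,"turn":0,"jaw":0.4},
  {"tx":0,"ty":0,"tz":0,"turn":0,"jaw":0.5},
  {"tx":0,"ty":0,"tz":0,"turn":0,"jaw":0.5},
  {"tx":0,"ty":0,"tz":0,"turn":0,"jaw":0.5},
  {"tx":0,"ty":-0.3,"tz":0,"turn":0,"jaw":0.5},
  {"tx":0,"ty":-0.7,"tz":0,"turn":0,"jaw":0.5},
  {"tx":0,"ty":-1,"tz":0,"turn":0,"jaw":0.5},
])

```text
clock: 9.28
position: [0.528, 0.0053, 0.1467]
orientation: [0.452, -0.455, 0.543, -0.542]
ft_force: [0.7, -0.4, 0.1]
gripper_width: 0.503
```

Request:
drive_tool([
  {"tx":0,"ty":-1,"tz":0,"turn":0,"jaw":0.5},
  {"tx":0,"ty":-0.5,"tz":0,"turn":0,"jaw":0.3},
  {"tx":0.6,"ty":0,"tz":0,"turn":0,"jaw":0},
  {"tx":1,"ty":0,"tz":0,"turn":0,"jaw":0},
  {"tx":1,"ty":0,"tz":0,"turn":0,"jaw":0},
  {"tx":0.7,"ty":0,"tz":0,"turn":0,"jaw":0},
  {"tx":0,"ty":0,"tz":0,"turn":0,"jaw":0},
  {"tx":0,"ty":0,"tz":0,"turn":0,"jaw":0},
  {"tx":0,"ty":0,"tz":0,"turn":0,"jaw":0},
])

```text
clock: 10.03
position: [0.5118, -0.0915, 0.1927]
orientation: [-0.454, 0.453, -0.543, 0.543]
ft_force: [-0.1, 0.1, -0.3]
gripper_width: 0.0
```

```bash
cat >> h.py <<'E'
A=np.radians(79.7);CY=np.array([np.cos(A),np.sin(A),0]);CX=np.array([np.sin(A),-np.cos(A),0]);O=np.array([.5209,-.024,.014])
def c2w(x,y,z): return O+CX*x/1000+CY*y/1000+np.array([0,0,z/1000])
def w2c(P): 
    d=(np.asarray(P)-O)*1000; return np.stack([d@CX,d@CY,d[...,2]],-1)
def shot(name):
    out=[]
    for n in("top","side"):
        im,d=env.get_image(n);u,v=map(int,proj(n,c2w(0,-10,30)));out.append(cv2.resize(im[v-45:v+45,u-50:u+50],(400,360),interpolation=2)); np.savez(f"pics/{name}_{n}.npz",im=im,d=d)
    cv2.imwrite(f"pics/{name}.png",np.hstack(out)[:,:,::-1])
E
python3 - <<'E'
from h import *
togo(c2w(0,-76,75),-100.3);print(np.round(w2c(pose()[0]),1));shot("r1")
D=np.load("pics/r1_side.npz");Q=w2c(cloud("side",D['d']));b=D['im'].astype(int)
m=(D['d']>0)&(b[:,:,0]-b[:,:,2]>20)&(np.abs(Q[:,:,0])<70)&(Q[:,:,1]>-115)&(Q[:,:,1]<80)
for lo,hi,y0,y1,nm in((14,27,5,52,"foot?"),(27,32,-10,75,"tops jaw/fence/foot"),(85,99,0,70,"crown"),(44,50,-95,-25,"housing")):
    k=Q[m&(Q[:,:,2]>lo)&(Q[:,:,2]<hi)&(Q[:,:,1]>y0)&(Q[:,:,1]<y1)]
    if len(k): print(nm,len(k),"x",np.round(np.percentile(k[:,0],[1,50,99]),1),"y",np.round(np.percentile(k[:,1],[1,10,50,90,99]),1),"z",np.round(np.median(k[:,2]),1))
E
```

```text
clock 10.03 pos [511.8 -91.5 192.7] xhead -100.2 width 0.000 F [-0.1  0.1 -0.3] togo units [ 0.27  3.46 -0.11] tilt [ 0.001  0.    -1.   ]
turn about +z deg -0.0632892986180309 (tool y down: units = -deg/6)
[  3.1 -68.  178.7]
foot? 219 x [-54.5  -5.9  53.1] y [ 5.2 20.4 36.1 43.5 48.9] z 24.4
tops jaw/fence/foot 196 x [-50.6   0.   44.1] y [-4.4 15.  52.3 64.6 67.3] z 28.4
crown 115 x [-32.1  -2.1  32.1] y [24.  26.8 34.5 38.5 39.8] z 91.2
housing 101 x [-32.1  -9.3  27. ] y [-88.4 -84.3 -57.9 -32.5 -29.6] z 45.4
```

View pics/r1.png

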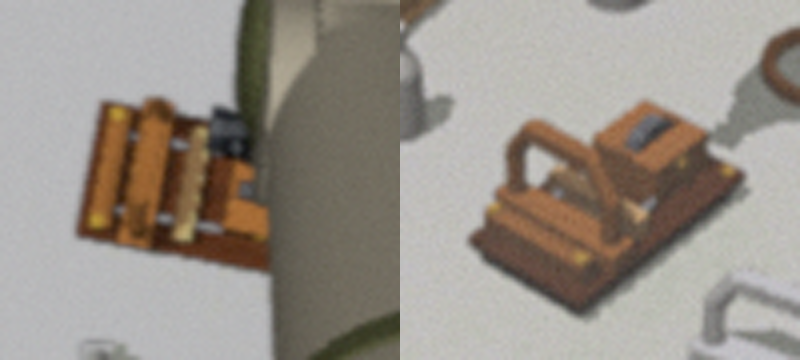

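Placed: the foot is centred in x (±54 mm) at y≈33, parallel to the fence and about 5 mm off it. The jaw and housing are undisturbed. Now feel for the wheel top.

Request:
drive_tool([
  {"tx":0.05,"ty":0.5,"tz":-0.1,"turn":0,"jaw":0},
  {"tx":0,"ty":1,"tz":0,"turn":0,"jaw":0},
  {"tx":0,"ty":1,"tz":0,"turn":0,"jaw":0},
  {"tx":0,"ty":0.8,"tz":0,"turn":0,"jaw":0},
  {"tx":0,"ty":0.4,"tz":0,"turn":0,"jaw":0},
  {"tx":0,"ty":0.1,"tz":0,"turn":0,"jaw":0},
  {"tx":0,"ty":0,"tz":0,"turn":0,"jaw":0},
  {"tx":0,"ty":0,"tz":0,"turn":0,"jaw":0},
  {"tx":0,"ty":0,"tz":0,"turn":0,"jaw":0},
])

```text
clock: 10.88
position: [0.5091, -0.0928, 0.0792]
orientation: [-0.454, 0.453, -0.542, 0.543]
ft_force: [-0.3, -0.3, -0.8]
gripper_width: 0.003
```

```bash
python3 -c "
from h import *
togo(c2w(0,-68,56),-100.3);print(np.round(w2c(pose()[0]),1))"
```

```text
clock 10.88 pos [509.1 -92.8  79.2] xhead -100.2 width 0.003 F [-0.3 -0.3 -0.8] togo units [-0.06  0.31 -0.02] tilt [ 0.002 -0.    -1.   ]
turn about +z deg -0.08435896929880471 (tool y down: units = -deg/6)
[  0.7 -69.8  65.2]
```

Request:
drive_tool([
  {"tx":0,"ty":0.1,"tz":0,"turn":0,"jaw":0},
  {"tx":-0.06,"ty":0.1,"tz":0,"turn":0,"jaw":0},
  {"tx":0,"ty":0.05,"tz":0,"turn":0,"jaw":0},
  {"tx":0,"ty":0,"tz":0,"turn":0,"jaw":0},
  {"tx":0,"ty":0,"tz":0,"turn":0,"jaw":0},
])

```text
clock: 11.3
position: [0.5091, -0.091, 0.0709]
orientation: [-0.454, 0.453, -0.543, 0.543]
ft_force: [0.9, 1.0, 2.3]
gripper_width: 0.003
```

Request:
drive_tool([
  {"tx":0,"ty":0.03,"tz":0,"turn":0,"jaw":0},
  {"tx":0,"ty":0,"tz":0,"turn":0,"jaw":0},
  {"tx":0,"ty":0,"tz":0,"turn":0,"jaw":0},
])

```text
clock: 11.55
position: [0.5091, -0.0911, 0.0701]
orientation: [-0.454, 0.453, -0.542, 0.543]
ft_force: [-0.1, 2.4, 4.7]
gripper_width: -0.005
```

Request:
drive_tool([
  {"tx":0,"ty":0.03,"tz":0,"turn":0,"jaw":0},
  {"tx":-0.1,"ty":0,"tz":0,"turn":0,"jaw":0},
  {"tx":-0.1,"ty":0,"tz":0,"turn":0,"jaw":0},
])

```text
clock: 11.8
position: [0.51, -0.0863, 0.0694]
orientation: [-0.453, 0.453, -0.543, 0.543]
ft_force: [-0.8, -0.7, 8.9]
gripper_width: -0.004
```

Request:
drive_tool([
  {"tx":-0.08,"ty":0,"tz":0,"turn":0,"jaw":0},
  {"tx":-0.08,"ty":0,"tz":0,"turn":0,"jaw":0},
])

```text
clock: 11.97
position: [0.5108, -0.0813, 0.0694]
orientation: [-0.453, 0.453, -0.543, 0.543]
ft_force: [-0.6, -1.5, 7.8]
gripper_width: 0.001
```

Request:
drive_tool([
  {"tx":-0.08,"ty":0,"tz":0,"turn":0,"jaw":0},
  {"tx":-0.08,"ty":0,"tz":0,"turn":0,"jaw":0},
])

```text
clock: 12.13
position: [0.5117, -0.0766, 0.0693]
orientation: [-0.453, 0.453, -0.543, 0.543]
ft_force: [0.5, -1.0, 5.7]
gripper_width: 0.001
```

Request:
drive_tool([
  {"tx":-0.08,"ty":0,"tz":0,"turn":0,"jaw":0},
  {"tx":0,"ty":0,"tz":0,"turn":0,"jaw":0},
])

```text
clock: 12.3
position: [0.5122, -0.0737, 0.0692]
orientation: [-0.453, 0.453, -0.542, 0.543]
ft_force: [0.3, 0.8, 5.4]
gripper_width: -0.001
```

```bash
cat >> h.py <<'E'
def jaw():
    "jaw top centroid / faces in clamp mm, from both cameras' colour mask"
    for n in("top","side"):
        im,d=env.get_image(n);hsv=cv2.cvtColor(im,cv2.COLOR_RGB2HSV);Q=w2c(cloud(n,d))
        m=(hsv[:,:,0]>16)&(hsv[:,:,0]<30)&(hsv[:,:,1]>55)&(hsv[:,:,2]>110)&(np.abs(Q[:,:,0])<45)&(Q[:,:,1]>-25)&(Q[:,:,1]<45)&(Q[:,:,2]>22)&(Q[:,:,2]<34)
        vu=np.argwhere(m)
        if len(vu): 
            q=np.array([w2c(onplane(n,u,v,.042)) for v,u in vu]);print(n,len(vu),"jaw y pct",np.round(np.percentile(q[:,1],[2,50,98]),1),"x",np.round(np.percentile(q[:,0],[2,98]),0))
    p,R,s=pose();print("clock %.2f tool in clamp"%s['clock'],np.round(w2c(p),1),"F",np.round(s['ft_force'],1))
E
python3 -c "
from h import *
jaw()"
```

```text
side 6 jaw y pct [ 3.1 10.6 12.5] x [-40.  30.]
clock 12.40 tool in clamp [  0.4 -50.5  55.2] F [ 0.1 -0.   5.2]
```

Request:
drive_tool([
  {"tx":0,"ty":-0.2,"tz":0,"turn":0,"jaw":0},
  {"tx":0.3,"ty":0,"tz":0,"turn":0,"jaw":0},
  {"tx":0.35,"ty":0,"tz":0,"turn":0,"jaw":0},
  {"tx":0,"ty":0,"tz":0,"turn":0,"jaw":0},
  {"tx":0,"ty":0.1,"tz":0,"turn":0,"jaw":0},
  {"tx":0,"ty":0.05,"tz":0,"turn":0,"jaw":0},
  {"tx":0,"ty":0,"tz":0,"turn":0,"jaw":0},
  {"tx":0,"ty":0,"tz":0,"turn":0,"jaw":0},
])

```text
clock: 13.07
position: [0.5084, -0.0925, 0.0701]
orientation: [0.453, -0.454, 0.543, -0.542]
ft_force: [0.8, -0.0, -0.1]
gripper_width: -0.001
```

```bash
python3 - <<'E'
from h import *
jaw()
im,d=env.get_image("side");hsv=cv2.cvtColor(im,cv2.COLOR_RGB2HSV)
for x in(-35,-20,20,35):
    for y in(0,4,8,12,16):
        u,v=proj("side",c2w(x,y,28)); print(x,y,hsv[int(round(v)),int(round(u))],end=' ')
    print()
E
```

```text
top 21 jaw y pct [-2.5  1.6  9.4] x [16. 40.]
side 7 jaw y pct [-0.6  9.1 16.9] x [-42.  29.]
clock 13.17 tool in clamp [ -0.  -69.5  56.3] F [ 0.2 -0.2  0. ]
-35 0 [ 15  83 139] -35 4 [ 17  94 133] -35 8 [ 13  92 116] -35 12 [ 13  79 100] -35 16 [ 9 72 92] 
-20 0 [ 14  97 105] -20 4 [ 12  91 101] -20 8 [ 11 109 105] -20 12 [ 13 109  98] -20 16 [ 12  96 109] 
20 0 [ 13  76 124] 20 4 [ 15  90 130] 20 8 [ 17  80 124] 20 12 [ 15  84 124] 20 16 [ 15  78 127] 
35 0 [ 13  82 131] 35 4 [ 16  80 134] 35 8 [ 14  96 127] 35 12 [ 14  82 106] 35 16 [ 11  33 133]
```

Request:
drive_tool([
  {"tx":0,"ty":0.04,"tz":0,"turn":0,"jaw":0},
  {"tx":0,"ty":0,"tz":0,"turn":0,"jaw":0},
  {"tx":0,"ty":0,"tz":0,"turn":0,"jaw":0},
])

```text
clock: 13.47
position: [0.5086, -0.0925, 0.0694]
orientation: [-0.454, 0.453, -0.543, 0.543]
ft_force: [0.5, 1.0, 3.3]
gripper_width: 0.004
```

Request:
drive_tool([
  {"tx":0,"ty":0.03,"tz":0,"turn":0,"jaw":0},
  {"tx":0,"ty":0,"tz":0,"turn":0,"jaw":0},
  {"tx":0,"ty":0,"tz":0,"turn":0,"jaw":0},
])

```text
clock: 13.72
position: [0.5086, -0.0926, 0.0685]
orientation: [-0.454, 0.453, -0.543, 0.543]
ft_force: [-0.8, 0.6, 6.9]
gripper_width: -0.001
```

Request:
drive_tool([
  {"tx":-0.1,"ty":0,"tz":0,"turn":0,"jaw":0},
  {"tx":-0.1,"ty":0.01,"tz":0,"turn":0,"jaw":0},
])

```text
clock: 13.88
position: [0.5095, -0.0876, 0.0684]
orientation: [-0.453, 0.453, -0.543, 0.543]
ft_force: [-1.2, -2.5, 7.1]
gripper_width: 0.004
```

Request:
drive_tool([
  {"tx":-0.1,"ty":0.005,"tz":0,"turn":0,"jaw":0},
  {"tx":-0.1,"ty":0,"tz":0,"turn":0,"jaw":0},
])

```text
clock: 14.05
position: [0.5106, -0.0814, 0.0682]
orientation: [-0.453, 0.453, -0.543, 0.543]
ft_force: [-1.9, -1.4, 7.0]
gripper_width: 0.001
```

Request:
drive_tool([
  {"tx":-0.1,"ty":0,"tz":0,"turn":0,"jaw":0},
  {"tx":-0.1,"ty":0,"tz":0,"turn":0,"jaw":0},
])

```text
clock: 14.22
position: [0.5117, -0.0755, 0.0682]
orientation: [-0.453, 0.453, -0.543, 0.543]
ft_force: [-1.2, -1.5, 5.5]
gripper_width: -0.003
```

Request:
drive_tool([
  {"tx":-0.07,"ty":0,"tz":0,"turn":0,"jaw":0},
  {"tx":0,"ty":0,"tz":0,"turn":0,"jaw":0},
])

```text
clock: 14.38
position: [0.5122, -0.0728, 0.068]
orientation: [-0.453, 0.453, -0.543, 0.543]
ft_force: [-1.3, -0.5, 3.9]
gripper_width: 0.002
```

Request:
drive_tool([
  {"tx":0,"ty":-0.2,"tz":0,"turn":0,"jaw":0},
  {"tx":0.3,"ty":0,"tz":0,"turn":0,"jaw":0},
  {"tx":0.3,"ty":0,"tz":0,"turn":0,"jaw":0},
  {"tx":0,"ty":0,"tz":0,"turn":0,"jaw":0},
  {"tx":0,"ty":0.12,"tz":0,"turn":0,"jaw":0},
  {"tx":0,"ty":0,"tz":0,"turn":0,"jaw":0},
  {"tx":0,"ty":0,"tz":0,"turn":0,"jaw":0},
])

```text
clock: 14.97
position: [0.5087, -0.0905, 0.0699]
orientation: [0.453, -0.453, 0.543, -0.542]
ft_force: [-0.2, -1.1, -0.3]
gripper_width: -0.003
```

```bash
python3 - <<'E'
from h import *
jaw();shot("w2")
E
```

```text
top 59 jaw y pct [ 6.4 14.6 19.3] x [-23.  34.]
side 4 jaw y pct [ 7.9 10.7 16.3] x [-10.  25.]
clock 15.07 tool in clamp [ -0.  -67.5  56.1] F [ 0.3 -0.6 -0.1]
```

View pics/w2.png

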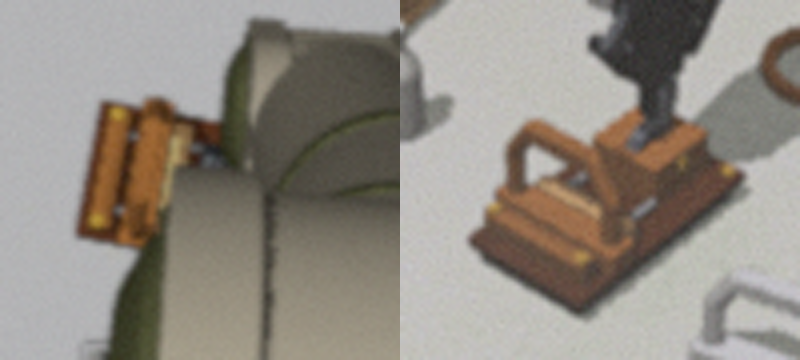

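View: the jaw has advanced to the foot's near face (top crop, jaw at x≈180, foot at x≈150). The handle stands upright. Another stroke or two should do it.

Request:
drive_tool([
  {"tx":0,"ty":0.05,"tz":0,"turn":0,"jaw":0},
  {"tx":0,"ty":0,"tz":0,"turn":0,"jaw":0},
  {"tx":0,"ty":0,"tz":0,"turn":0,"jaw":0},
])

```text
clock: 15.42
position: [0.509, -0.0905, 0.0689]
orientation: [-0.453, 0.453, -0.543, 0.543]
ft_force: [-0.1, 0.3, 2.3]
gripper_width: -0.003
```

Request:
drive_tool([
  {"tx":0,"ty":0.04,"tz":0,"turn":0,"jaw":0},
  {"tx":0,"ty":0,"tz":0,"turn":0,"jaw":0},
  {"tx":0,"ty":0,"tz":0,"turn":0,"jaw":0},
])

```text
clock: 15.67
position: [0.5091, -0.0905, 0.0678]
orientation: [-0.454, 0.453, -0.543, 0.543]
ft_force: [-1.2, 0.5, 5.7]
gripper_width: 0.001
```

Request:
drive_tool([
  {"tx":-0.1,"ty":0.02,"tz":0,"turn":0,"jaw":0},
  {"tx":-0.1,"ty":0,"tz":0,"turn":0,"jaw":0},
])

```text
clock: 15.83
position: [0.5099, -0.0855, 0.0673]
orientation: [-0.453, 0.453, -0.543, 0.543]
ft_force: [-0.4, -1.9, 6.9]
gripper_width: -0.002
```

Request:
drive_tool([
  {"tx":-0.1,"ty":0,"tz":0,"turn":0,"jaw":0},
  {"tx":-0.1,"ty":0,"tz":0,"turn":0,"jaw":0},
])

```text
clock: 16.0
position: [0.511, -0.0796, 0.0673]
orientation: [-0.453, 0.453, -0.543, 0.543]
ft_force: [-0.9, -2.7, 6.9]
gripper_width: -0.002
```

Request:
drive_tool([
  {"tx":-0.1,"ty":0.01,"tz":0,"turn":0,"jaw":0},
  {"tx":-0.1,"ty":0,"tz":0,"turn":0,"jaw":0},
])

```text
clock: 16.17
position: [0.5121, -0.0736, 0.067]
orientation: [-0.453, 0.453, -0.543, 0.543]
ft_force: [-1.6, -2.5, 5.9]
gripper_width: -0.001
```

Request:
drive_tool([
  {"tx":-0.08,"ty":0,"tz":0,"turn":0,"jaw":0},
  {"tx":0,"ty":0,"tz":0,"turn":0,"jaw":0},
])

```text
clock: 16.33
position: [0.5127, -0.0704, 0.0668]
orientation: [-0.454, 0.453, -0.542, 0.543]
ft_force: [0.1, 0.2, 3.1]
gripper_width: 0.004
```

Request:
drive_tool([
  {"tx":0,"ty":-0.2,"tz":0,"turn":0,"jaw":0},
  {"tx":0.3,"ty":0,"tz":0,"turn":0,"jaw":0},
  {"tx":0.3,"ty":0,"tz":0,"turn":0,"jaw":0},
  {"tx":0,"ty":0,"tz":0,"turn":0,"jaw":0},
  {"tx":0,"ty":0.16,"tz":0,"turn":0,"jaw":0},
  {"tx":0,"ty":0,"tz":0,"turn":0,"jaw":0},
  {"tx":0,"ty":0,"tz":0,"turn":0,"jaw":0},
])

```text
clock: 16.92
position: [0.5094, -0.0888, 0.0678]
orientation: [-0.453, 0.453, -0.543, 0.543]
ft_force: [-0.2, -3.9, 4.1]
gripper_width: 0.001
```

```bash
cat >> h.py <<'E'
def foot(name=None):
    im,d=env.get_image("side");Q=w2c(cloud("side",d));b=im.astype(int)
    m=(d>0)&(b[:,:,0]-b[:,:,2]>20)
    for lo,hi,y0,y1,nm in((24,32,5,48,"foot top"),(85,99,0,70,"crown")):
        k=Q[m&(np.abs(Q[:,:,0])<70)&(Q[:,:,2]>lo)&(Q[:,:,2]<hi)&(Q[:,:,1]>y0)&(Q[:,:,1]<y1)]
        print(nm,len(k),"x",np.round(np.percentile(k[:,0],[1,50,99]),1),"y",np.round(np.percentile(k[:,1],[1,10,50,90,99]),1),"z",np.round(np.median(k[:,2]),1))
E
python3 - <<'E'
from h import *
jaw();foot()
E
```

```text
top 64 jaw y pct [15.5 23.  26.7] x [-29.  38.]
side 3 jaw y pct [22.3 23.  24. ] x [18. 32.]
clock 17.02 tool in clamp [  0.2 -65.5  53.9] F [ 0.3 -2.7  4. ]
foot top 205 x [-53.6   1.5  51.5] y [12.3 16.4 34.2 44.7 47.4] z 25.8
crown 110 x [-33.1  -3.9  30.4] y [30.9 33.9 41.5 45.7 47.1] z 90.8
```

The crown has moved +7 mm, so the foot is close to or at the fence. Keep rolling with a bit more bearing until it stalls.

Request:
drive_tool([
  {"tx":0,"ty":0.03,"tz":0,"turn":0,"jaw":0},
  {"tx":0,"ty":0,"tz":0,"turn":0,"jaw":0},
  {"tx":0,"ty":0,"tz":0,"turn":0,"jaw":0},
])

```text
clock: 17.32
position: [0.5094, -0.0883, 0.0672]
orientation: [-0.453, 0.453, -0.542, 0.543]
ft_force: [-0.2, -2.9, 6.6]
gripper_width: 0.0
```

Request:
drive_tool([
  {"tx":-0.06,"ty":0.01,"tz":0,"turn":0,"jaw":0},
  {"tx":-0.06,"ty":0,"tz":0,"turn":0,"jaw":0},
])

```text
clock: 17.48
position: [0.5099, -0.0855, 0.0669]
orientation: [-0.453, 0.453, -0.543, 0.543]
ft_force: [-0.3, -5.4, 8.1]
gripper_width: -0.001
```

Request:
drive_tool([
  {"tx":-0.06,"ty":0,"tz":0,"turn":0,"jaw":0},
  {"tx":-0.06,"ty":0,"tz":0,"turn":0,"jaw":0},
])

```text
clock: 17.65
position: [0.5105, -0.0819, 0.067]
orientation: [-0.453, 0.453, -0.543, 0.543]
ft_force: [-0.4, -4.4, 7.6]
gripper_width: -0.003
```

Request:
drive_tool([
  {"tx":-0.06,"ty":0.01,"tz":0,"turn":0,"jaw":0},
  {"tx":-0.06,"ty":0,"tz":0,"turn":0,"jaw":0},
  {"tx":0,"ty":0,"tz":0,"turn":0,"jaw":0},
])

```text
clock: 17.9
position: [0.5114, -0.0777, 0.0667]
orientation: [-0.453, 0.453, -0.542, 0.543]
ft_force: [-2.0, -3.1, 7.8]
gripper_width: 0.001
```

Request:
drive_tool([
  {"tx":-0.06,"ty":0,"tz":0,"turn":0,"jaw":0},
  {"tx":-0.06,"ty":0,"tz":0,"turn":0,"jaw":0},
  {"tx":0,"ty":0,"tz":0,"turn":0,"jaw":0},
])

```text
clock: 18.15
position: [0.5121, -0.0738, 0.0667]
orientation: [-0.454, 0.453, -0.542, 0.543]
ft_force: [-0.3, -1.9, 7.1]
gripper_width: -0.003
```

```bash
python3 - <<'E'
from h import *
jaw();foot()
E
```

```text
top 25 jaw y pct [15.6 22.2 27.1] x [20. 39.]
side 4 jaw y pct [22.8 24.3 27.2] x [-7. 27.]
clock 18.25 tool in clamp [  0.2 -50.6  52.6] F [ 0.  -1.7  6.8]
foot top 177 x [-52.2   1.6  48.3] y [13.4 17.  34.6 46.  47.8] z 25.5
crown 100 x [-32.7  -1.8  30.3] y [30.9 33.7 40.1 44.8 46.4] z 90.2
```

Request:
drive_tool([
  {"tx":0,"ty":-0.2,"tz":0,"turn":0,"jaw":0},
  {"tx":0.3,"ty":0,"tz":0,"turn":0,"jaw":0},
  {"tx":0.2,"ty":0,"tz":0,"turn":0,"jaw":0},
  {"tx":0,"ty":0,"tz":0,"turn":0,"jaw":0},
  {"tx":0,"ty":0.14,"tz":0,"turn":0,"jaw":0},
  {"tx":0,"ty":0,"tz":0,"turn":0,"jaw":0},
  {"tx":0,"ty":0,"tz":0,"turn":0,"jaw":0},
])

```text
clock: 18.88
position: [0.5092, -0.0893, 0.068]
orientation: [-0.453, 0.453, -0.543, 0.543]
ft_force: [-1.0, -2.7, 4.0]
gripper_width: -0.002
```

Request:
drive_tool([
  {"tx":0,"ty":0.04,"tz":0,"turn":0,"jaw":0},
  {"tx":0,"ty":0,"tz":0,"turn":0,"jaw":0},
  {"tx":0,"ty":0,"tz":0,"turn":0,"jaw":0},
])

```text
clock: 19.13
position: [0.5092, -0.0893, 0.0671]
orientation: [-0.453, 0.453, -0.543, 0.543]
ft_force: [-0.9, -3.8, 6.1]
gripper_width: -0.003
```

Request:
drive_tool([
  {"tx":-0.05,"ty":0.02,"tz":0,"turn":0,"jaw":0},
  {"tx":-0.05,"ty":0,"tz":0,"turn":0,"jaw":0},
])

```text
clock: 19.3
position: [0.5097, -0.087, 0.0666]
orientation: [-0.453, 0.453, -0.543, 0.543]
ft_force: [-1.7, -5.7, 8.5]
gripper_width: 0.001
```

Request:
drive_tool([
  {"tx":-0.05,"ty":0,"tz":0,"turn":0,"jaw":0},
  {"tx":-0.05,"ty":0,"tz":0,"turn":0,"jaw":0},
])

```text
clock: 19.47
position: [0.5102, -0.0841, 0.0667]
orientation: [-0.453, 0.453, -0.543, 0.543]
ft_force: [-1.1, -6.7, 9.2]
gripper_width: -0.002
```

Request:
drive_tool([
  {"tx":-0.05,"ty":0,"tz":0,"turn":0,"jaw":0},
  {"tx":-0.05,"ty":0,"tz":0,"turn":0,"jaw":0},
])

```text
clock: 19.63
position: [0.5109, -0.0809, 0.0668]
orientation: [-0.453, 0.453, -0.542, 0.543]
ft_force: [-1.0, -3.6, 7.7]
gripper_width: -0.003
```

It stalls at about 6.7 N along the rim, well above the 3.5 N needed to tighten, so the clamp is tight. Take the hand away and check.

Request:
drive_tool([
  {"tx":0,"ty":-0.3,"tz":0,"turn":0,"jaw":0},
  {"tx":0,"ty":-0.8,"tz":0,"turn":0,"jaw":0},
  {"tx":0,"ty":-1,"tz":0,"turn":0,"jaw":0},
  {"tx":0,"ty":-1,"tz":0,"turn":0,"jaw":0},
  {"tx":0.5,"ty":-1,"tz":0,"turn":0,"jaw":0},
  {"tx":1,"ty":-0.5,"tz":0,"turn":0,"jaw":0},
  {"tx":1,"ty":0,"tz":0,"turn":0,"jaw":0},
  {"tx":1,"ty":0,"tz":0,"turn":0,"jaw":0},
  {"tx":1,"ty":0,"tz":0,"turn":0,"jaw":0},
  {"tx":1,"ty":0,"tz":0,"turn":0,"jaw":0},
])

```text
clock: 20.47
position: [0.481, -0.243, 0.205]
orientation: [0.454, -0.454, 0.542, -0.542]
ft_force: [0.1, -0.4, -0.1]
gripper_width: 0.002
```

Request:
drive_tool([
  {"tx":1,"ty":0,"tz":0,"turn":0,"jaw":0},
  {"tx":1,"ty":0,"tz":0,"turn":0,"jaw":0},
  {"tx":0,"ty":0,"tz":0,"turn":0,"jaw":0},
  {"tx":0,"ty":0,"tz":0,"turn":0,"jaw":0},
  {"tx":0,"ty":0,"tz":0,"turn":0,"jaw":0},
])

```text
clock: 20.88
position: [0.4708, -0.3005, 0.2044]
orientation: [0.454, -0.453, 0.543, -0.542]
ft_force: [-0.0, -0.8, -0.2]
gripper_width: 0.004
```

```bash
python3 - <<'E'
from h import *
jaw();foot();shot("f1")
E
```

```text
top 104 jaw y pct [14.1 20.8 26.7] x [-35.  38.]
side 6 jaw y pct [18.1 20.6 22.5] x [-37.  35.]
clock 20.98 tool in clamp [   0.4 -280.3  190.5] F [ 0.5  0.1 -0.3]
foot top 234 x [-52.8   0.7  49.8] y [12.5 17.3 34.2 45.7 47.9] z 26.2
crown 116 x [-34.3  -2.3  31.6] y [31.3 33.6 41.2 45.  46.4] z 90.9
```

View pics/f1.png

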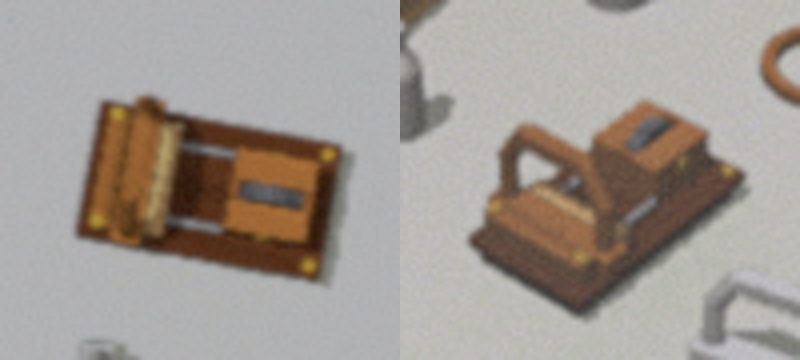

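The foot sits flush between the fence (x≈105 in the top crop) and the jaw (x≈170), the arch is upright and the hand is clear. Hand in.

```bash
python3 -c "
from station import env
print(env.sign_off())"
```

```text
the job is handed in; nothing more can be done
None
```

I stood the brown wooden handle in the clamp channel, centred to about 2 mm, and let go of it. I then rolled the thumbwheel towards the fence in five short strokes of the shut fingertips and took the hand away. The job was handed in at about 21 s.

**Final checks**
- **Position:** the last pictures show the foot flush between fence and jaw. The jaw's face is at about y 26.7 mm and the fence at 50 mm, for a 24 mm foot. That leaves it 1 mm short of the foot's width, within the camera's error.
- **Tightness:** the wheel stalled and the finger slipped at about 6.7 N along the rim. Tightening needs at most 3.5 N, so the jaw should be holding snugly.
- **Bearing force:** the readings while rolling peaked at 9.2 N, under the 12 N limit. Forces were only read at the end of each move, so a brief peak between readings could have been missed.
- **Bystanders:** the arm's path kept clear of them. The final crops show the clamp's surroundings undisturbed, but I did not view the whole bench again at the end.

The colour mask for the jaw gave only a few pixels in the side view (3 to 7), so I relied on the top view, the handle's shift and the stall force instead.

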